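Roll the flue pipe into line with its socket

TASK

A length of flue pipe lies on the ledge to one side of the open flue socket it is to go into. Push on the top of the pipe with your fingertips to roll it across the tiles until it lies straight in front of the socket, in line with it, ready to be slid in; leave it there at rest. Do not pick the pipe up or shove it from low on its side, and leave the other things on the ledge where they are.

Things in the scene. Friction and masses are not known exactly. Their poses are not given: they have to be found in the camera images.
- flue_pipe: the pipe to roll: smooth white rigid tube, 100 mm outside diameter, 240 mm long, 0.4 to 0.8 kg, lying with its length pointing away from the robot. Origin: middle of its axis, 50 mm above the ledge. Its x axis runs along it towards the end that faces the socket; y and z turn as it rolls. It rolls without slipping and with little resistance; let go at a crawl, it stops within a few mm
- pipe_end (a point): the point on the pipe's axis at its end that faces the socket, 120 mm from the pipe's middle; axes as the pipe's. At the start it lies 20 to 50 mm short of the mouth's plane and 140 to 210 mm to the left or right of the socket's axis, and the pipe is parallel to that axis within 2 degrees. While the fingertips stick to the pipe's top, the top moves twice as far as the axis
- socket_mouth (a point): centre of the open mouth of the flue socket, 60 mm above the ledge: a fixed white round socket, 120 mm outside and 111 mm inside diameter, facing the robot; the branch of a white flue tee with its 100 mm duct along the ledge's far side. x points level into the socket, away from the robot, y left, z up. In line: the pipe's end is at y = 0 in this frame and the pipe parallel to this x axis
- fuse_cover: bystander: black plastic fuse box cover, 200 x 105 x 35 mm, lying flat on the other side of the socket from the pipe, its middle 150 to 200 mm from the socket's axis; origin under its centre, x along its length
- spanner: bystander: chrome adjustable spanner, 225 mm long, 14 mm thick, lying crosswise between the robot and the work; origin on the ledge near its middle, x along it towards the jaws
- screwdriver: bystander: blue-handled screwdriver, 200 mm long, lying at the left; origin on the ledge under its middle, x towards its tip
- bleed_keys: bystander: steel key ring of three short bleed keys, about 100 mm across, lying at the right; origin on the ledge at the ring's centre
- spray_can: bystander: upright metal spray can, 53 mm diameter, 186 mm tall, standing at the right; origin under its centre
- paste_jar: bystander: jar with a white lid, 64 mm diameter, 75 mm tall, standing at the left; origin under its centre
- valve_head: bystander: white radiator valve head, 48 mm diameter, 70 mm tall, standing at the far right; origin under its centre

How it is judged:
By the outcome, as a careful person would: the job done as asked, in the order asked, and still so for the second after the job is handed in, with the robot touching nothing.
It also fails if it takes over 64 s, if anything falls off the work surface, if the arm or the gripper's body presses on something with over 40 N, if the wrist force passes 120 N, or if a joint passes its speed limit or range.

ROBOT

A 6-joint arm with a two-finger parallel gripper is mounted at the origin on the work surface. World frame = base frame: x ahead of the robot, y to its left, z up, the work surface at z = 0. Lengths are in m, angles in rad, forces in N, time in s.
With the tool pointing down it reaches from about 0.325 to 0.775 m from the base axis. Payload 5.5 kg.
Tool frame: the origin (TCP) lies on the centre line of the jaws, within the pads' length; the fingertips stand tip_extent ahead of it and the grasp point (between the pads) lies 3 mm ahead of it (tip_extent is the distance from the TCP to the fingertips, in m); z points along the fingers, y is the direction in which the jaws open and shut (so a half turn about z gives the same grasp; the last joint's range is limited). The gripper opens to 85 mm and grips with 20 to 120 N. Pads are 22 mm wide; open, the fingers measure 114 mm over their backs; the gripper's body (76 mm by 85 mm) begins 54 mm behind the grasp point. The pads swing forward as they close: fully open they stand 13 mm farther back than shut.
Start: joints at [-0.057, 0.091, 1.231, -0, 1.82, -0.057], TCP at [0.6, -0, 0.226] pointing down, gripper open.
Joint ranges: [-2.87, 2.87], [-0.86, 2.18], [0.17, 2.46], [-1.51, 4.65], [0.06, 2.69], [-2.65, 2.65]. Speed limits (rad/s): [2.57, 2.57, 3.01, 3.14, 3.14, 3.14].

INTERFACE

Orientations are given as a 3x3 rotation matrix whose columns are the frame's x, y, z axes.
In Python, from rig import state, read_camera, finish_job, look_for, regions_of, tip_extent gives the robot as it stands.
- The arm moves only by the shell command python3 -m creep 'ROWS' [FORCE]. ROWS is JSON, a list of rows, each a list of 7 numbers: the shift along the tool's x, y, z as a fraction of full scale, then the turn, a rotation vector about the tool's x, y, z as a fraction of full scale, then the opening, from -1 (shut) to 1 (fully open). A call has exactly 10 rows; each row is the pose to reach, as a shift and turn from the pose measured when the call began, along the tool's axes at that moment, turning the shorter way round; what a row does not reach only later rows make up. Full scale, the value 1, is 0.75 m for a shift and 360 degrees for a turn. A row lasts 1/10 s, in which the tool goes at most 50 mm and 8.59 degrees, less where a joint would pass 70% of its speed; a pose out of reach is approached as far as the arm can. A call with a number of a shift or a turn outside -1 to 1 is refused whole. A call with a gripper value outside its range is refused whole. The fingers move at their own pace and stop on an object; FORCE is the grip in N (left out, the last holds). Time passes only in rows, so rows that repeat a pose let the fingers close, or fill a call up. It gives the time, the measured TCP pose, the force and the opening at its end, in the units of the state.
- state(): the state, without advancing time (a new reading comes with each control period).
- read_camera(name): name is "scene" or "side" or "wrist"; returns a dict with "img" (480x640x3 uint8, blue, green, red), "fov_y" (degrees; the focal length in pixels is half the picture's height over the tangent of half this angle, whatever the lens; pixels are square), "cx", "cy" (the principal point, pixels), "T" (4x4, takes a point from camera to world coordinates); the wrist camera has in their place "tool_from_camera" (4x4, takes a point from camera to tool coordinates, whose origin is the TCP and whose axes are the flange's). Camera axes: x right, y down, z forward; pixel columns grow to the right and rows downward; lengths in m; the calibration is good to about 2 mm. A picture is of the moment at which its call begins: read the wrist's pose just before it. There is no depth.
- finish_job(): hands the job in, once; it reports no verdict.
Trained networks look in a picture, given as the dict that the camera call returned (one of the last four; its "shot" number tells which), for a name from the list of things; names that differ only in an ending like _2 or _b are one class to them, and where a whole thing is asked for, a point or a joint stands for the part that bears it (a point fixed in the world has none). Each returns a list of dicts, best first, with "p" (0 to 1); they miss things now and then, are a little off and sometimes report something else, mostly with a low value. They report only what shows in the picture. A call takes as long as a camera call.
- look_for(label, picture): "at" ([row, column] in pixels, amid what is visible of it).
- regions_of(label, picture): "pixels" (480x640 bool, what is visible of it) and "at" ([row, column] in pixels, amid what is visible of it).
The state is a dict: "clock": time; "joints": joint angles; "qd": joint speeds; "effort": joint torques, N m; "ee_pos": TCP position; "tcp_rot": TCP orientation; "contact_force": force on the tool from outside, world axes, zero at the start; "ft_torque": the same for the moment, N m; "opening": finger opening in m.
Only numpy, scipy, OpenCV 4.12 (cv2) and the standard library are available. Lean on these libraries where they do the work, as an engineer would, in place of code of your own. Each camera call takes 0.05 s, during which the arm holds its last target.

## Working session

There is one attempt and no reset: what is moved stays moved. The work goes in short steps, Python scripts to look and compute and a shell command to move; the robot and the scene stay as the last step left them, time stands still between calls to the robot, and variables do not carry over. Pictures are saved under pics/ and viewed, and the job is handed in when it is done.

```bash
ls; mkdir -p pics
python3 - <<'E'
from rig import *
import cv2
s=state();print(s, tip_extent if not callable(tip_extent) else tip_extent())
for n in("scene","side"):
    p=read_camera(n);cv2.imwrite(f"pics/{n}0.png",p["img"]);print(n,p["fov_y"],p["cx"],p["cy"],p["T"])
    for l in("flue_pipe","socket_mouth","pipe_end","spanner","fuse_cover"):
        try:print(l,[(d["at"],d["p"]) for d in look_for(l,p)][:3])
        except Exception as e:print(l,e)
E
```

```text
pics
{'clock': 0.0, 'joints': array([-5.66952602e-02,  9.18817058e-02,  1.23193541e+00,  1.29491776e-05,
        1.81982359e+00, -5.66786374e-02]), 'qd': array([ 3.61466789e-04, -1.13719989e-03,  4.82380922e-04,  7.97413733e-04,
        3.16836291e-04, -4.61634440e-05]), 'effort': array([ 1.92109423e-03, -4.58737707e+01, -4.18019521e+01,  2.08830479e-04,
        1.19483890e-02, -1.60596358e-05]), 'ee_pos': array([5.99686466e-01, 2.32043853e-05, 2.25309254e-01]), 'tcp_rot': array([[ 1.35755918e-05,  9.99997911e-01, -2.04405051e-03],
       [ 9.99999992e-01, -1.33127909e-05,  1.28582230e-04],
       [ 1.28554749e-04, -2.04405224e-03, -9.99997903e-01]]), 'contact_force': array([ 0.33282354,  0.76080018, -0.2722666 ]), 'ft_torque': array([-0.04467154, -0.04986132,  0.02319757]), 'opening': 0.08552487731045777} 0.022
scene 44.91668308316906 323.75700942835925 236.52908899042092 [[-0.09868428  0.70252466 -0.70478402  1.70691173]
 [ 0.99511576  0.07141791 -0.06814774  0.09143393]
 [ 0.00245874 -0.70806679 -0.70614119  1.23697275]
 [ 0.          0.          0.          1.        ]]
flue_pipe [([268.4, 426.1], 0.88)]
socket_mouth [([349.9, 439.2], 0.77), ([213.7, 476.0], 0.69), ([261.5, 305.8], 0.23)]
pipe_end [([263.8, 426.4], 0.88)]
spanner [([211.2, 299.2], 0.87)]
fuse_cover [([260.7, 304.5], 0.65)]
side 43.934398832636816 317.97425063506324 240.28661882414482 [[ 0.87108015 -0.37171002  0.32101562  0.12978151]
 [-0.49085429 -0.68119998  0.5431654  -0.78972675]
 [ 0.01677581 -0.63071249 -0.77583524  1.13575143]
 [ 0.          0.          0.          1.        ]]
flue_pipe [([165.2, 255.5], 0.67)]
socket_mouth [([167.3, 381.5], 0.8)]
pipe_end [([164.3, 260.0], 0.75)]
spanner [([304.8, 251.6], 0.82)]
fuse_cover [([259.2, 328.1], 0.9)]
```

View pics/scene0.png

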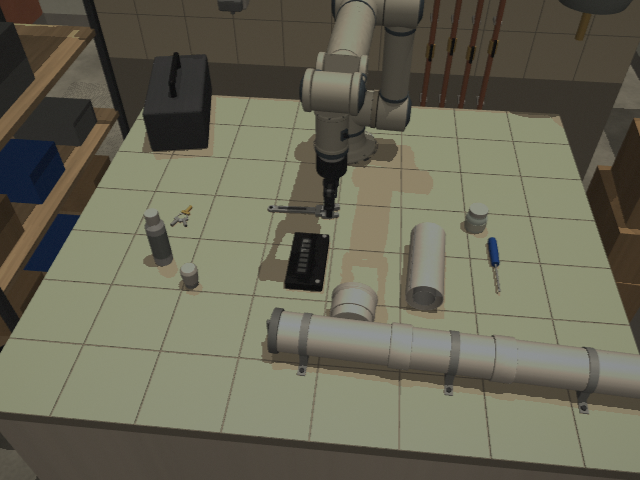

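View pics/side0.png

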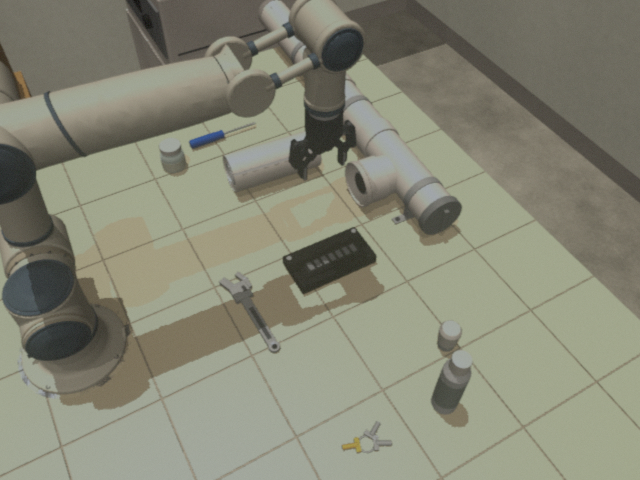

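The scene view shows the pipe at about (427,265) and the socket at about (353,300). In the side view they are at (270,160) and (362,185). Next I'll zoom in and take a wrist view.

Run:
```python
from rig import *
import cv2
a=read_camera("scene");b=read_camera("side")
cv2.imwrite("pics/scene1.png",cv2.resize(a["img"][210:350,310:480],None,fx=4,fy=4,interpolation=cv2.INTER_CUBIC))
cv2.imwrite("pics/side1.png",cv2.resize(b["img"][110:250,215:405],None,fx=4,fy=4,interpolation=cv2.INTER_CUBIC))
w=read_camera("wrist");cv2.imwrite("pics/wrist1.png",w["img"]);print(w["fov_y"],w["cx"],w["cy"],w["tool_from_camera"])
```

```text
59.418859878675825 323.0614867725585 237.7739714410523 [[ 1.01678091e-03 -9.57428307e-01 -2.88669366e-01  7.41023428e-02]
 [ 9.99999410e-01  8.63128358e-04  6.59567000e-04 -2.46884713e-04]
 [-3.82329401e-04 -2.88669866e-01  9.57428620e-01 -1.46793029e-01]
 [ 0.00000000e+00  0.00000000e+00  0.00000000e+00  1.00000000e+00]]
```

View pics/scene1.png

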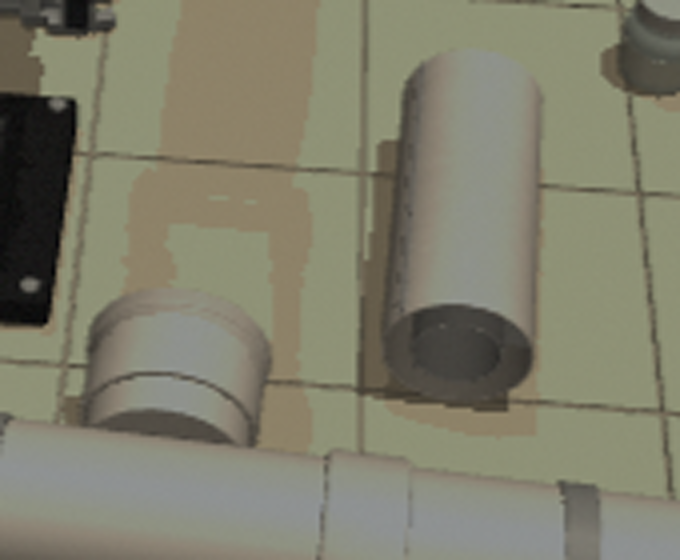

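View pics/side1.png

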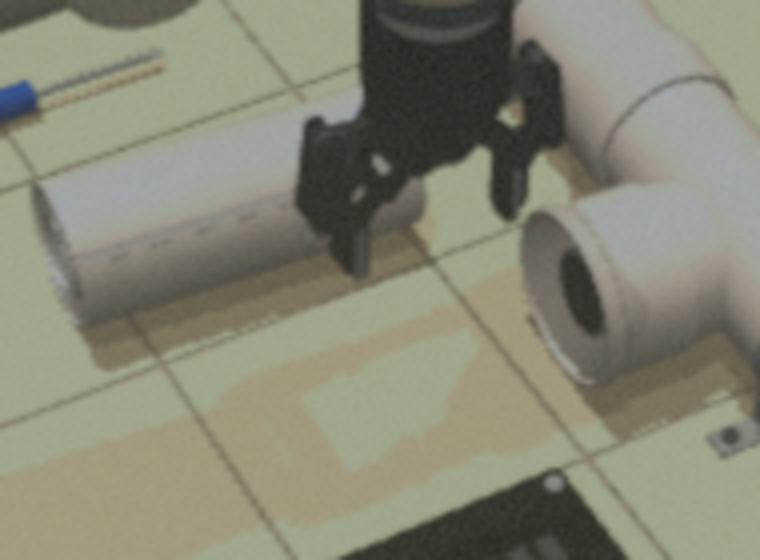

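View pics/wrist1.png

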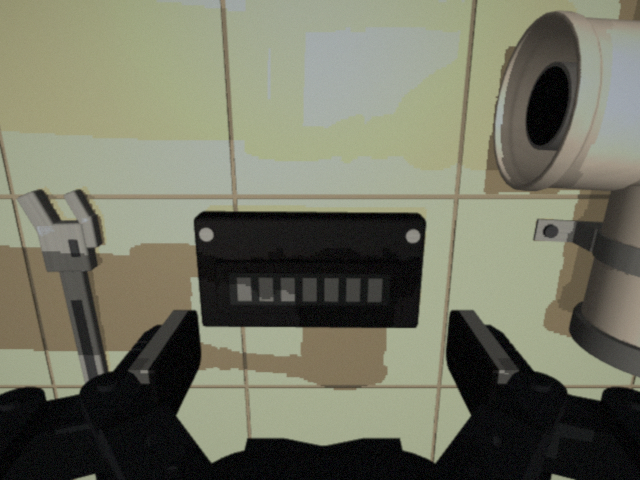

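```bash
cat > h.py <<'E'
import numpy as np, cv2
from scipy.optimize import minimize
from rig import *
def cam(name):
    s=state(); p=read_camera(name)
    if name=="wrist":
        M=np.eye(4);M[:3,:3]=s["tcp_rot"];M[:3,3]=s["ee_pos"];p["T"]=M@p["tool_from_camera"]
    p["f"]=240/np.tan(np.radians(p["fov_y"])/2)
    return p
def proj(p,X):
    X=np.atleast_2d(X);Ti=np.linalg.inv(p["T"]);c=X@Ti[:3,:3].T+Ti[:3,3]
    return np.c_[p["cx"]+p["f"]*c[:,0]/c[:,2],p["cy"]+p["f"]*c[:,1]/c[:,2]]
def ray(p,row,col,z):
    d=p["T"][:3,:3]@np.array([(col-p["cx"])/p["f"],(row-p["cy"])/p["f"],1]);o=p["T"][:3,3]
    return o+d*(z-o[2])/d[2]
t=np.linspace(0,2*np.pi,60,endpoint=False)
def circ(x,y,z,r,yaw):
    return np.c_[x-np.sin(yaw)*r*np.cos(t),y+np.cos(yaw)*r*np.cos(t),z+r*np.sin(t)]
def pipe_pts(q,L=.24,r=.05,z=.05):
    x,y,yaw=q;a=np.array([np.cos(yaw),np.sin(yaw)])*L/2
    return np.r_[circ(x-a[0],y-a[1],z,r,yaw),circ(x+a[0],y+a[1],z,r,yaw)]
def hullmask(uv,S=4):
    m=np.zeros((480,640),np.uint8)
    h=cv2.convexHull(uv.astype(np.float32))
    cv2.fillPoly(m,[np.round(h*16).astype(np.int32)],255,shift=4,lineType=cv2.LINE_AA)
    return m/255.
def fit_pipe(ps,masks,q0,ign=None):
    def c(q):
        e=0
        for i,(p,m) in enumerate(zip(ps,masks)):
            d=abs(hullmask(proj(p,pipe_pts(q)))-m)
            if ign is not None and ign[i] is not None:d=d*~ign[i]
            e+=d.sum()
        return e
    best=None
    sim=np.array([q0,q0+[.02,0,0],q0+[0,.02,0],q0+[0,0,.05]])
    r=minimize(c,q0,method="Nelder-Mead",options=dict(initial_simplex=sim,xatol=1e-5,fatol=.1,maxiter=400))
    r=minimize(c,r.x,method="Nelder-Mead",options=dict(initial_simplex=np.array([r.x,r.x+[.005,0,0],r.x+[0,.005,0],r.x+[0,0,.02]]),xatol=1e-5,fatol=.1,maxiter=400))
    return r.x,r.fun
E
python3 - <<'E'
from h import *
p=cam("scene")
m=regions_of("flue_pipe",p)[0];print(m["p"],m["pixels"].sum())
q0=np.r_[ray(p,*m["at"],.08)[:2],0.];print(q0)
q,f=fit_pipe([p],[m["pixels"]*1.],q0);print(q,f,np.degrees(q[2]))
o=p["img"].copy()
for u in proj(p,pipe_pts(q)):cv2.circle(o,tuple(int(v) for v in u),0,(0,0,255),-1)
o[m["pixels"]]=o[m["pixels"]]*.8+np.array([0,50,0])
cv2.imwrite("pics/sc2.png",cv2.resize(o[200:350,310:480],None,fx=4,fy=4))
s=cam("side");print("mouth",ray(s,185,362,.06)); print(ray(p,286,354,.12))
E
```

```text
0.83 3084
[0.64332664 0.25598315 0.        ]
[ 0.60399997  0.26702055 -0.06943675] 138.8941176470588 -3.9784328653182093
mouth [0.76083038 0.06689368 0.06      ]
[0.75942001 0.07652603 0.12      ]
```

View pics/sc2.png

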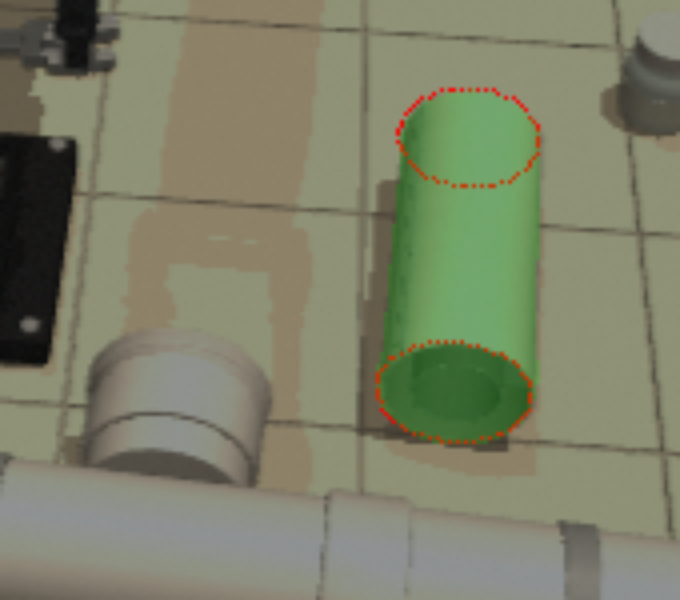

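```bash
python3 -m creep '[[0.03,0.006,-0.02,0,0,0,1],[0.08,0.016,-0.05,0,0,0,1],[0.13,0.026,-0.08,0,0,0,1],[0.18,0.036,-0.11,0,0,0,1],[0.23,0.046,-0.14,0,0,0,1],[0.26,0.053,-0.16,0,0,0,1],[0.267,0.053,-0.16,0,0,0,1],[0.267,0.053,-0.16,0,0,0,1],[0.267,0.053,-0.16,0,0,0,1],[0.267,0.053,-0.16,0,0,0,1]]'
python3 - <<'E'
from h import *
p=cam("wrist");cv2.imwrite("pics/w2.png",p["img"])
m=regions_of("flue_pipe",p)
for d in m:print(d["p"],d["pixels"].sum(),d["at"])
m=m[0]
q,f=fit_pipe([p],[m["pixels"]*1.],np.array([.604,.267,-.05]));print(q,f,np.degrees(q[2]))
o=p["img"].copy()
for u in proj(p,pipe_pts(q)):cv2.circle(o,tuple(int(v) for v in u),1,(0,0,255),-1)
cv2.imwrite("pics/w2b.png",o)
for d in regions_of("socket_mouth",p):print(d["p"],d["pixels"].sum(),d["at"])
E
```

```text
clock: 1.9
ee_pos: [0.6397, 0.1988, 0.3456]
tcp_rot: [[0.002, 1.0, -0.001], [1.0, -0.002, -0.001], [-0.001, -0.001, -1.0]]
contact_force: [0.4, 0.1, 0.2]
opening: 0.0851Traceback (most recent call last):
  File "<stdin>", line 5, in <module>
IndexError: list index out of range
```

View pics/w2.png

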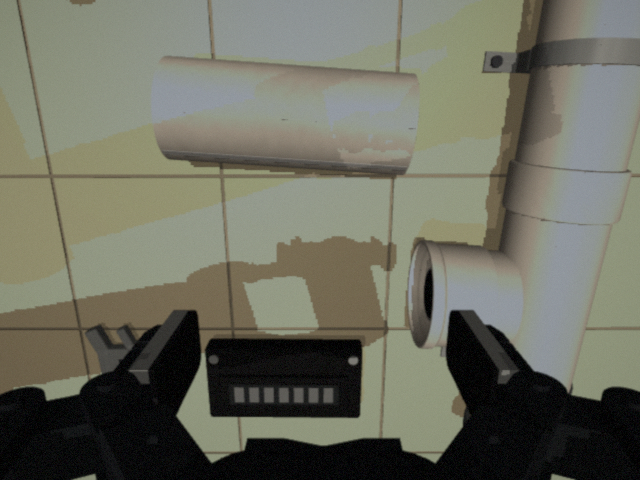

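The wrist view shows the pipe clearly, with corners near (165,56), (418,73), (410,174) and (158,155). The socket mouth's left rim is near (422,293). Next I'll take precise outlines.

Run:
```python
from h import *
im=cv2.imread("pics/w2.png")
hsv=cv2.cvtColor(cv2.bilateralFilter(im,7,40,5),cv2.COLOR_BGR2HSV)
for pt in [(110,280),(70,200),(150,300),(40,300),(120,100),(170,340),(200,300)]:print(pt,hsv[pt])
cv2.imwrite("pics/w2s.png",cv2.resize(im[225:360,395:535],None,fx=4,fy=4,interpolation=cv2.INTER_CUBIC))
cv2.imwrite("pics/w2p.png",cv2.resize(im[40:190,140:440],None,fx=2.6,fy=2.6,interpolation=cv2.INTER_CUBIC))
```

```text
(110, 280) [ 51  17 153]
(70, 200) [ 38  26 148]
(150, 300) [ 17  42 127]
(40, 300) [ 99  12 151]
(120, 100) [ 41  29 149]
(170, 340) [19 56 73]
(200, 300) [ 44  25 155]
```

View pics/w2s.png

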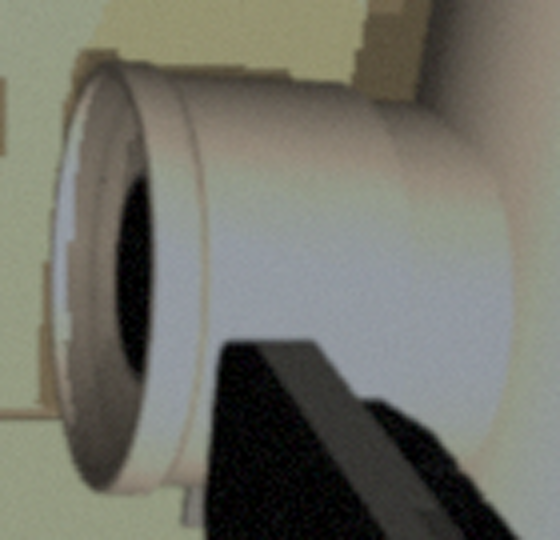

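View pics/w2p.png

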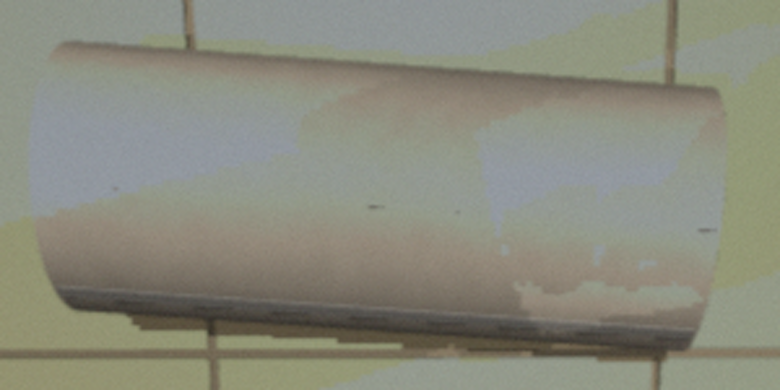

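Run:
```python
from h import *
p=cam("scene");cv2.imwrite("pics/scene3.png",p["img"])
cv2.imwrite("pics/sc3.png",cv2.resize(p["img"][275:425,260:460],None,fx=4,fy=4,interpolation=cv2.INTER_CUBIC))
cv2.imwrite("pics/sc4.png",cv2.resize(p["img"][290:440,440:640],None,fx=4,fy=4,interpolation=cv2.INTER_CUBIC))
```

```text
(no output)
```

View pics/sc3.png

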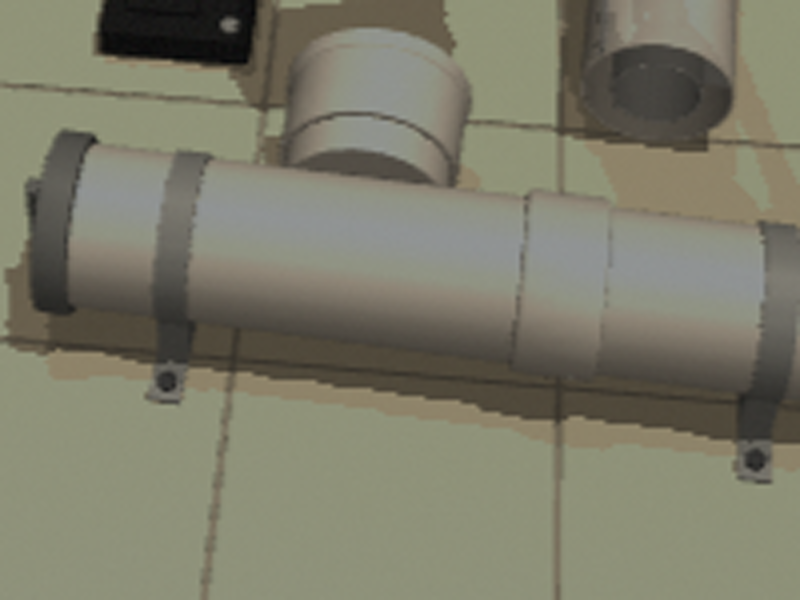

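View pics/sc4.png

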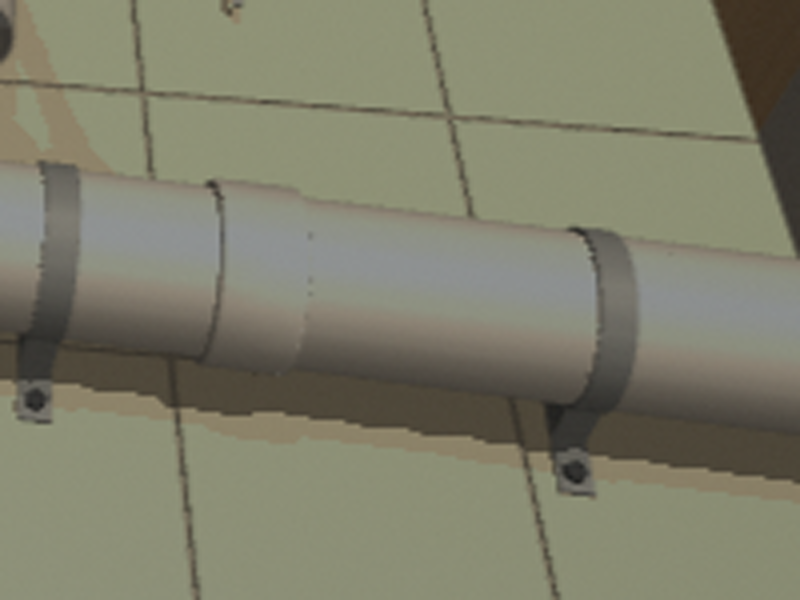

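```bash
cat > meas.py <<'E'
from h import *
from scipy.optimize import least_squares
def hull(uv):return cv2.convexHull(uv.astype(np.float32))
def res(uv,P):
    h=hull(uv);return np.array([cv2.pointPolygonTest(h,(float(a),float(b)),True) for a,b in P])
E
python3 - <<'E'
from meas import *
sc=cam("scene");w=cam("wrist")
feet=[ray(sc,r,c,.003) for c,r in[(301.75,370.5),(448.75,390),(583.25,408)]]
print(np.round(feet,4))
f=np.array(feet);print("feet yaw",np.degrees(np.arctan2(-(f[-1]-f[0])[0],(f[-1]-f[0])[1])))
D=np.array([(290,311.75),(385,323.25),(435,329),(472.5,334.5),(540,342.5),(635,354.5),(290,352.25),(385,365),(432.5,371.75),(472.5,378),(540,386.25),(615,395)])
for r in(.05,.052):
  def g(q):
    x,yaw,z=q; # duct axis through (x,0.2), direction perpendicular to yaw
    d=np.array([-np.sin(yaw),np.cos(yaw)])
    c=np.array([x,.2]);pts=[]
    for s in(-.5,.9):
        e=c+d*s;pts.append(np.c_[e[0]+np.cos(yaw)*r*np.cos(t),e[1]+np.sin(yaw)*r*np.cos(t),z+r*np.sin(t)])
    return res(proj(sc,np.vstack(pts)),D)
  s=least_squares(g,[.9,0,.06],diff_step=1e-4,x_scale=[.1,.1,.1]);print("duct",r,s.x,np.degrees(s.x[1]),np.round(s.fun,1))
P=np.array([(65,41),(715,87),(75,309),(690,350),(30,170),(38,230),(40,100),(53,285),(725,130),(712,260),(717,210),(703,310)])/2.6+[140,40]-.3
s=least_squares(lambda q:res(proj(w,pipe_pts(q)),P),[.604,.267,-.05],diff_step=1e-4,x_scale=.1)
print("pipe",s.x,np.degrees(s.x[2]),np.round(s.fun,1));q=s.x
print("end",q[:2]+.12*np.array([np.cos(q[2]),np.sin(q[2])]))
R=np.array([(112,64),(105,492),(52,280),(65,120),(58,190),(65,400),(80,455)])/4+[395,225]-.4
for yaw in(0,-.04,-.08):
  s=least_squares(lambda q:res(proj(w,circ(q[0],q[1],.06,.06,yaw)),R),[.76,.07],diff_step=1e-4,x_scale=.1);print("mouth",yaw,s.x,np.round(s.fun,1),s.cost)
o=w["img"].copy()
for u in np.r_[proj(w,pipe_pts(q)),proj(w,circ(*s.x,.06,.06,-.05))]:cv2.circle(o,tuple(int(round(v)) for v in u),1,(0,0,255),-1)
cv2.imwrite("pics/w3.png",o)
E
```

```text
[[ 0.9422 -0.0354  0.003 ]
 [ 0.9601  0.3194  0.003 ]
 [ 0.9761  0.6283  0.003 ]]
feet yaw -2.9262323439015803
duct 0.05 [ 0.88305923 -0.05345473  0.05494108] -3.0627306829293297 [ 0.3 -0.  -0.5  0.3 -0.1  0.   0.5  0.3 -0.1 -1.1 -0.4  0.8]
duct 0.052 [ 0.84981125 -0.05346293  0.00757375] -3.063199983288063 [ 0.3 -0.  -0.5  0.3 -0.1  0.   0.5  0.3 -0.1 -1.1 -0.4  0.8]
pipe [ 0.60520306  0.26712813 -0.06955889] -3.9854310692286146 [ 0.4 -0.4  0.5 -0.6  0.8  1.5  2.6  0.7  0.6  1.9  2.7  1. ]
end [0.72491287 0.25878779]
mouth 0 [0.7468461 0.0789559] [-0.5 -0.1 -0.6  0.2  0.6 -0.4 -0.2] 0.6471670539240137
mouth -0.04 [0.74753143 0.07869487] [ 1.1  0.3 -0.2 -1.2  0.1  0.8  1.2] 2.464745074195544
mouth -0.08 [0.74879626 0.07947328] [ 1.3 -0.5 -0.4 -2.8 -0.9  1.4  1.8] 8.106977263419493
```

View pics/w3.png

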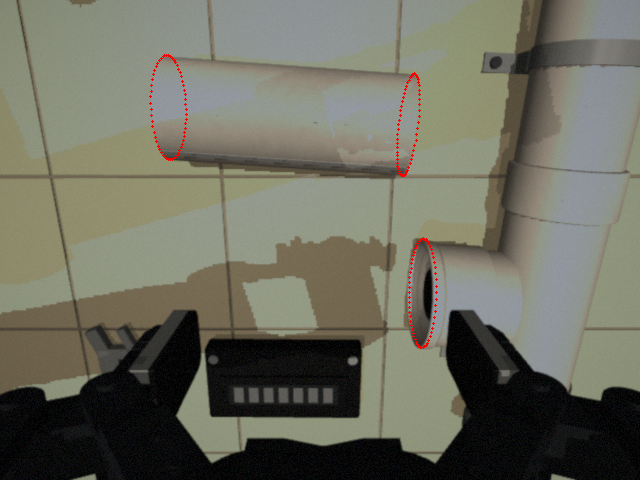

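```bash
python3 -m creep '[[0.04,-0.015,0.02,0,0,0.004,1],[0.09,-0.035,0.06,0,0,0.008,1],[0.115,-0.047,0.11,0,0,0.011,1],[0.115,-0.047,0.16,0,0,0.011,1],[0.115,-0.047,0.2,0,0,0.011,1],[0.115,-0.047,0.24,0,0,0.011,1],[0.115,-0.047,0.265,0,0,0.011,1],[0.115,-0.047,0.278,0,0,0.011,1],[0.115,-0.047,0.278,0,0,0.011,1],[0.115,-0.047,0.278,0,0,0.011,1]]'
python3 - <<'E'
from h import *
print(state()["ee_pos"],state()["contact_force"],tip_extent)
p=cam("side");cv2.imwrite("pics/s5.png",cv2.resize(p["img"][60:240,180:420],None,fx=3,fy=3))
p=cam("wrist");cv2.imwrite("pics/w5.png",p["img"])
E
```

```text
clock: 3.15
ee_pos: [0.605, 0.2859, 0.1394]
tcp_rot: [[0.07, 0.998, 0.001], [0.998, -0.07, 0.001], [0.001, 0.001, -1.0]]
contact_force: [0.1, 1.1, 1.0]
opening: 0.0852
[0.60497702 0.28588192 0.13935218] [0.07288722 1.12177962 0.96166303] 0.022
```

View pics/s5.png

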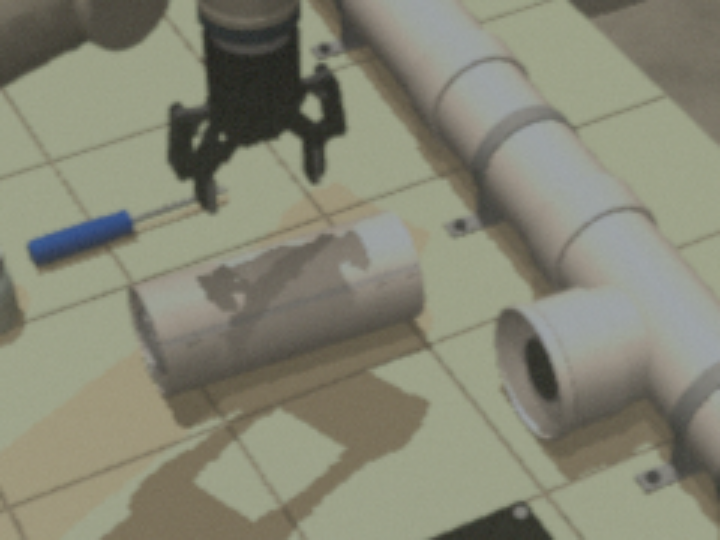

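View pics/w5.png

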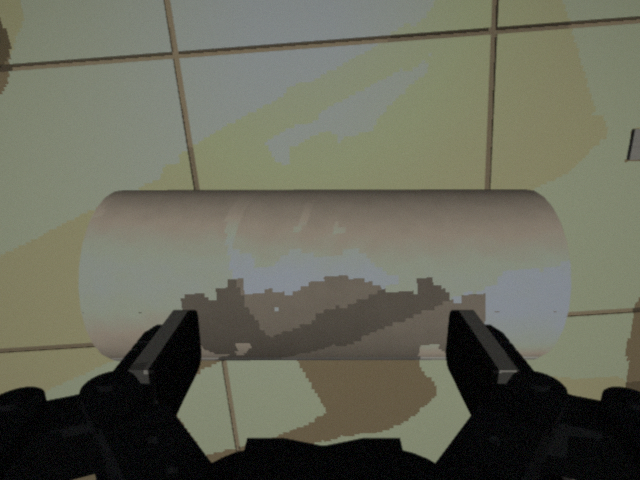

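```bash
python3 -m creep '[[0,0,0.005,0,0,0,1],[0,0,0.01,0,0,0,1],[0,0,0.015,0,0,0,1],[0,0,0.018,0,0,0,1],[0,0,0.02,0,0,0,1],[0,0,0.022,0,0,0,1],[0,0,0.023,0,0,0,1],[0,0,0.024,0,0,0,1],[0,0,0.024,0,0,0,1],[0,0,0.024,0,0,0,1]]'
```

```text
clock: 4.25
ee_pos: [0.6054, 0.2861, 0.1223]
tcp_rot: [[0.07, 0.998, 0.003], [0.998, -0.07, 0.001], [0.001, 0.003, -1.0]]
contact_force: [-0.5, 0.1, 0.1]
opening: 0.0853
```

```bash
python3 -m creep '[[0,0,0.004,0,0,0,1],[0,0,0.008,0,0,0,1],[0,0,0.011,0,0,0,1],[0,0,0.013,0,0,0,1],[0,0,0.014,0,0,0,1],[0,0,0.015,0,0,0,1],[0,0,0.016,0,0,0,1],[0,0,0.016,0,0,0,1],[0,0,0.016,0,0,0,1],[0,0,0.016,0,0,0,1]]'
```

```text
clock: 5.25
ee_pos: [0.6055, 0.2861, 0.1104]
tcp_rot: [[0.07, 0.998, 0.003], [0.998, -0.07, 0.001], [0.002, 0.003, -1.0]]
contact_force: [0.0, -0.4, -0.2]
opening: 0.0853
```

```bash
python3 -m creep '[[0,0,0.0005,0,0,0,1],[0,0,0.001,0,0,0,1],[0,0,0.0015,0,0,0,1],[0,0,0.002,0,0,0,1],[0,0,0.0025,0,0,0,1],[0,0,0.003,0,0,0,1],[0,0,0.0035,0,0,0,1],[0,0,0.0035,0,0,0,1],[0,0,0.0035,0,0,0,1],[0,0,0.0035,0,0,0,1]]'
```

```text
clock: 6.25
ee_pos: [0.6055, 0.2861, 0.1078]
tcp_rot: [[0.07, 0.998, 0.003], [0.998, -0.07, 0.001], [0.002, 0.003, -1.0]]
contact_force: [-0.7, 0.4, 0.5]
opening: 0.0854
```

```bash
python3 -m creep '[[0,0,0.0005,0,0,0,1],[0,0,0.001,0,0,0,1],[0,0,0.0015,0,0,0,1],[0,0,0.002,0,0,0,1],[0,0,0.0025,0,0,0,1],[0,0,0.003,0,0,0,1],[0,0,0.003,0,0,0,1],[0,0,0.003,0,0,0,1],[0,0,0.003,0,0,0,1],[0,0,0.003,0,0,0,1]]'
python3 - <<'E'
from h import *
p=cam("side");cv2.imwrite("pics/s6.png",cv2.resize(p["img"][80:200,200:360],None,fx=5,fy=5,interpolation=cv2.INTER_CUBIC))
E
```

```text
clock: 7.25
ee_pos: [0.6055, 0.2862, 0.1056]
tcp_rot: [[0.07, 0.998, 0.003], [0.998, -0.07, 0.001], [0.002, 0.003, -1.0]]
contact_force: [-0.2, -0.1, -1.1]
opening: 0.0858
```

View pics/s6.png

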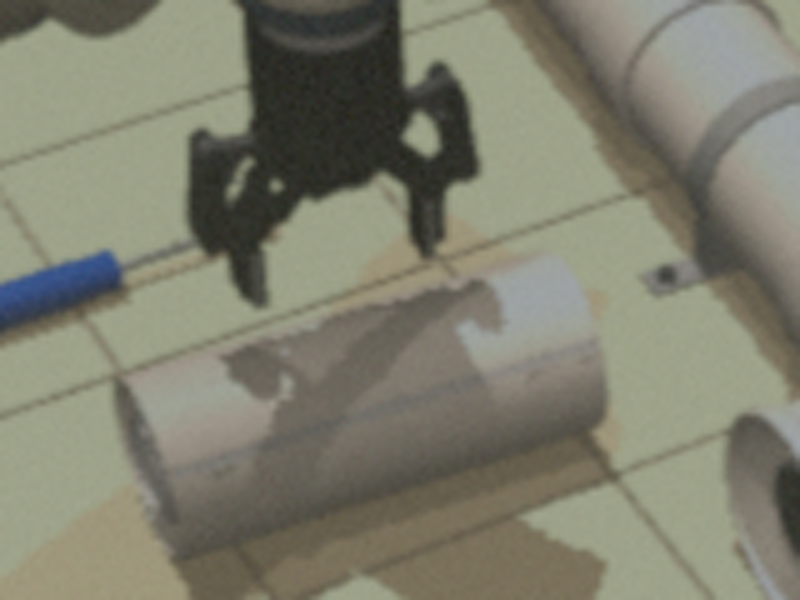

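Run:
```python
from h import *
p=cam("side");s=state()
for c,r in((252.4,141),(286,131)):
  for z in(.08,.09,.1,.11,.12):print(c,z,ray(p,r,c,z))
for sg in(-1,1):
  for tip in(.009,.022):
    X=s["ee_pos"]+s["tcp_rot"]@np.array([0,sg*.043,tip]);print(X,(proj(p,X)[0]-[200,80])*5)
    X=s["ee_pos"]+s["tcp_rot"]@np.array([-.011,sg*.043,tip]);print(X,(proj(p,X)[0]-[200,80])*5)
cv2.imwrite("pics/w6.png",cam("wrist")["img"])
```

```text
252.4 0.08 [0.58044666 0.32646119 0.08      ]
252.4 0.09 [0.576178   0.31588874 0.09      ]
252.4 0.1 [0.57190933 0.30531629 0.1       ]
252.4 0.11 [0.56764066 0.29474384 0.11      ]
252.4 0.12 [0.56337199 0.28417139 0.12      ]
286 0.08 [0.67688059 0.31997309 0.08      ]
286 0.09 [0.6716985 0.3094621 0.09     ]
286 0.1 [0.66651642 0.2989511  0.1       ]
286 0.11 [0.66133434 0.28844011 0.11      ]
286 0.12 [0.65615226 0.27792911 0.12      ]
[0.56265219 0.28917039 0.09644724] [259.69144153 334.4934592 ]
[0.5618817  0.27819742 0.09643018] [267.54724743 347.75757379]
[0.56269481 0.28918761 0.08344732] [261.49123444 353.32737228]
[0.56192432 0.27821464 0.08343026] [269.30257465 366.58013805]
[0.6484405  0.28314611 0.09672052] [413.39917851 288.24060954]
[0.64767    0.27217314 0.09670345] [421.74759065 301.1138226 ]
[0.64848312 0.28316333 0.0837206 ] [414.17876704 307.08379074]
[0.64771262 0.27219036 0.08370353] [422.47615311 319.94840111]
```

View pics/w6.png

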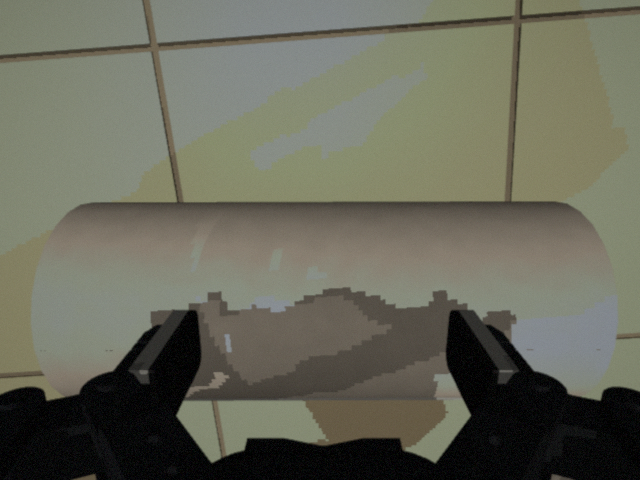

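```bash
python3 -m creep '[[0,0,0.001,0,0,0,1],[0,0,0.002,0,0,0,1],[0,0,0.003,0,0,0,1],[0,0,0.004,0,0,0,1],[0,0,0.005,0,0,0,1],[0,0,0.006,0,0,0,1],[0,0,0.007,0,0,0,1],[0,0,0.007,0,0,0,1],[0,0,0.007,0,0,0,1],[0,0,0.007,0,0,0,1]]'
python3 - <<'E'
from h import *
p=cam("side");cv2.imwrite("pics/s7.png",cv2.resize(p["img"][80:200,200:360],None,fx=5,fy=5,interpolation=cv2.INTER_CUBIC))
E
```

```text
clock: 8.4
ee_pos: [0.6055, 0.2862, 0.1004]
tcp_rot: [[0.07, 0.998, 0.003], [0.998, -0.07, 0.001], [0.002, 0.003, -1.0]]
contact_force: [0.4, 1.2, 0.3]
opening: 0.0851
```

View pics/s7.png

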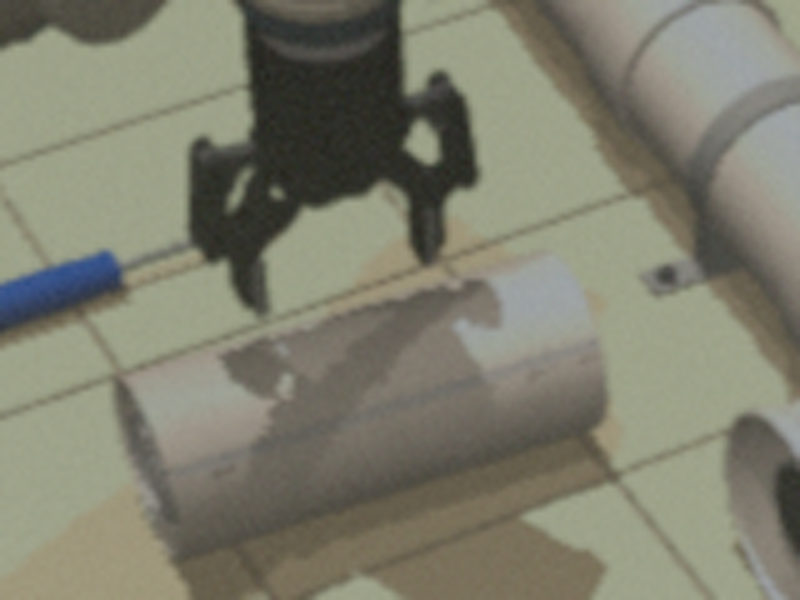

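```bash
python3 -m creep '[[0,0,0.001,0,0,0,1],[0,0,0.002,0,0,0,1],[0,0,0.003,0,0,0,1],[0,0,0.004,0,0,0,1],[0,0,0.005,0,0,0,1],[0,0,0.006,0,0,0,1],[0,0,0.007,0,0,0,1],[0,0,0.008,0,0,0,1],[0,0,0.009,0,0,0,1],[0,0,0.009,0,0,0,1]]'
python3 - <<'E'
from h import *
p=cam("side");cv2.imwrite("pics/s8.png",cv2.resize(p["img"][80:200,200:360],None,fx=5,fy=5,interpolation=cv2.INTER_CUBIC))
print(state()["contact_force"],state()["ee_pos"])
E
```

```text
clock: 9.45
ee_pos: [0.6055, 0.2861, 0.0935]
tcp_rot: [[0.07, 0.998, 0.003], [0.998, -0.07, 0.001], [0.001, 0.003, -1.0]]
contact_force: [-1.0, -0.2, -1.0]
opening: 0.0854
[-0.13869464  0.18523562  0.47168645] [0.60554313 0.28617481 0.09354849]
```

View pics/s8.png

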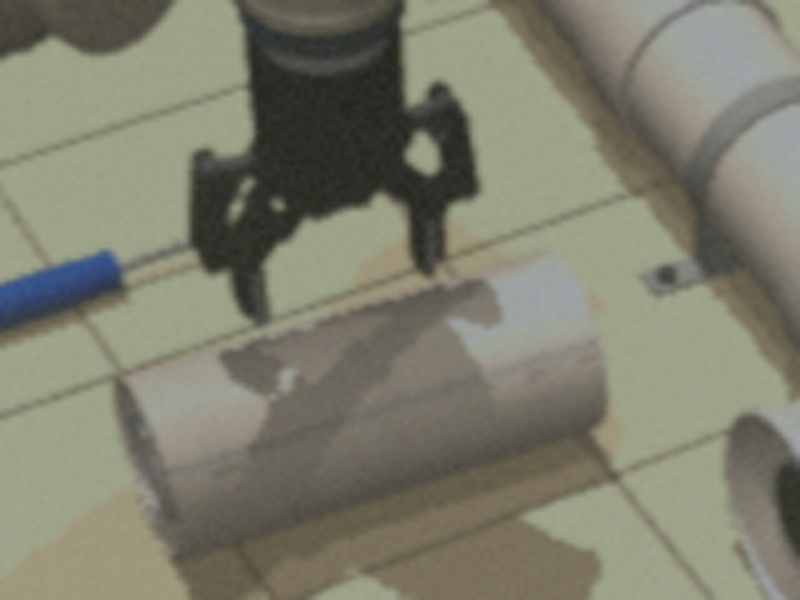

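```bash
python3 -m creep '[[0,0,0.001,0,0,0,1],[0,0,0.002,0,0,0,1],[0,0,0.003,0,0,0,1],[0,0,0.004,0,0,0,1],[0,0,0.005,0,0,0,1],[0,0,0.006,0,0,0,1],[0,0,0.007,0,0,0,1],[0,0,0.008,0,0,0,1],[0,0,0.009,0,0,0,1],[0,0,0.009,0,0,0,1]]'
python3 - <<'E'
from h import *
p=cam("side");cv2.imwrite("pics/s9.png",cv2.resize(p["img"][80:200,200:360],None,fx=5,fy=5,interpolation=cv2.INTER_CUBIC))
cv2.imwrite("pics/w9.png",cam("wrist")["img"])
print(state()["contact_force"],state()["ee_pos"])
E
```

```text
clock: 10.5
ee_pos: [0.6055, 0.2862, 0.0867]
tcp_rot: [[0.07, 0.998, 0.003], [0.998, -0.07, 0.001], [0.001, 0.003, -1.0]]
contact_force: [-0.6, -0.2, -0.3]
opening: 0.0858
[ 0.37615495 -0.750266    0.03681507] [0.60554356 0.28620414 0.08681209]
```

View pics/s9.png

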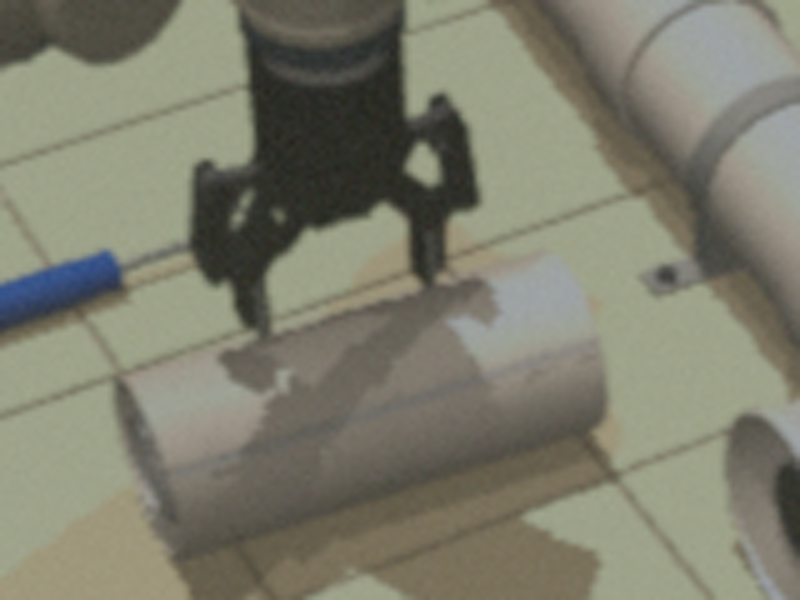

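View pics/w9.png

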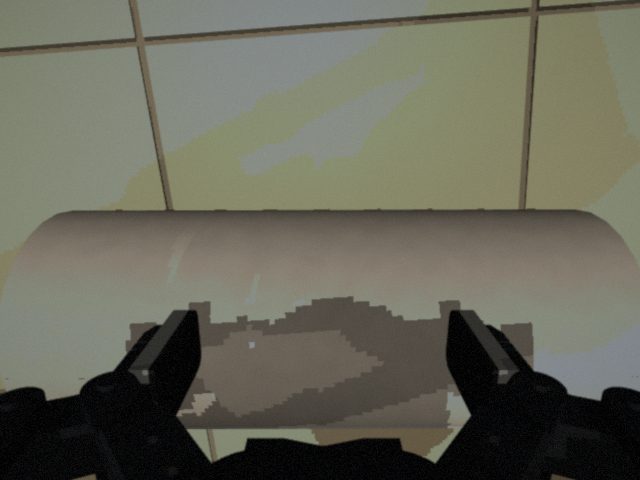

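```bash
python3 -m creep '[[0,0,0.001,0,0,0,1],[0,0,0.0015,0,0,0,1],[0,0,0.002,0,0,0,1],[0,0,0.0025,0,0,0,1],[0,0,0.003,0,0,0,1],[0,0,0.0035,0,0,0,1],[0,0,0.004,0,0,0,1],[0,0,0.0045,0,0,0,1],[0,0,0.005,0,0,0,1],[0,0,0.005,0,0,0,1]]'
python3 - <<'E'
from h import *
print(state()["contact_force"],state()["ee_pos"])
E
```

```text
clock: 11.6
ee_pos: [0.6055, 0.2862, 0.083]
tcp_rot: [[0.07, 0.998, 0.003], [0.998, -0.07, 0.001], [0.001, 0.003, -1.0]]
contact_force: [-0.1, 0.2, -0.3]
opening: 0.0849
[-0.12509466  0.16721637 -0.26903745] [0.60551613 0.28616147 0.08296396]
```

```bash
python3 -m creep '[[0,0,0.001,0,0,0,1],[0,0,0.0015,0,0,0,1],[0,0,0.002,0,0,0,1],[0,0,0.0025,0,0,0,1],[0,0,0.003,0,0,0,1],[0,0,0.0035,0,0,0,1],[0,0,0.004,0,0,0,1],[0,0,0.0045,0,0,0,1],[0,0,0.005,0,0,0,1],[0,0,0.005,0,0,0,1]]'
python3 - <<'E'
from h import *
p=cam("side");cv2.imwrite("pics/s10.png",cv2.resize(p["img"][80:200,200:360],None,fx=5,fy=5,interpolation=cv2.INTER_CUBIC))
cv2.imwrite("pics/w10.png",cam("wrist")["img"])
print(state()["contact_force"],state()["ee_pos"])
E
```

```text
clock: 12.6
ee_pos: [0.6057, 0.2866, 0.0803]
tcp_rot: [[0.07, 0.998, 0.004], [0.998, -0.07, 0.002], [0.003, 0.004, -1.0]]
contact_force: [-1.3, 0.5, 4.5]
opening: 0.0853
[-2.28443265  1.079239    5.45564112] [0.60569443 0.28657718 0.08029375]
```

View pics/s10.png

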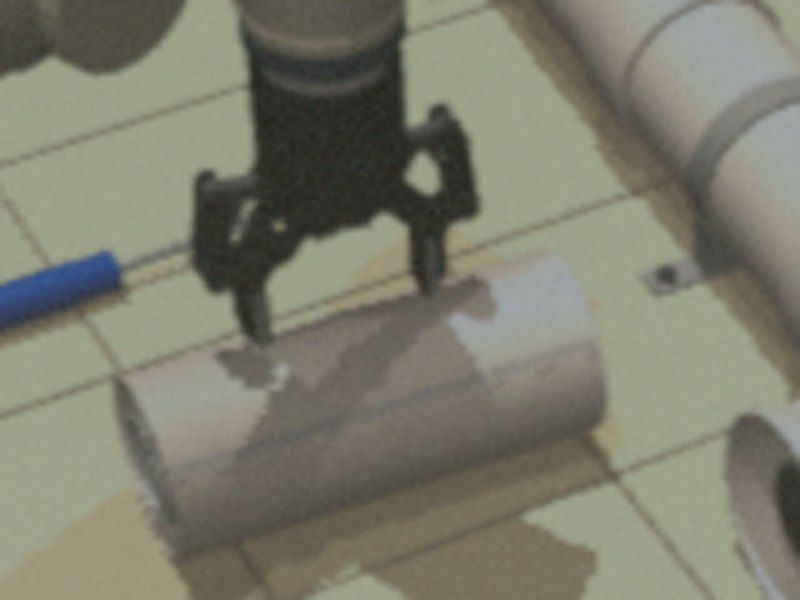

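View pics/w10.png

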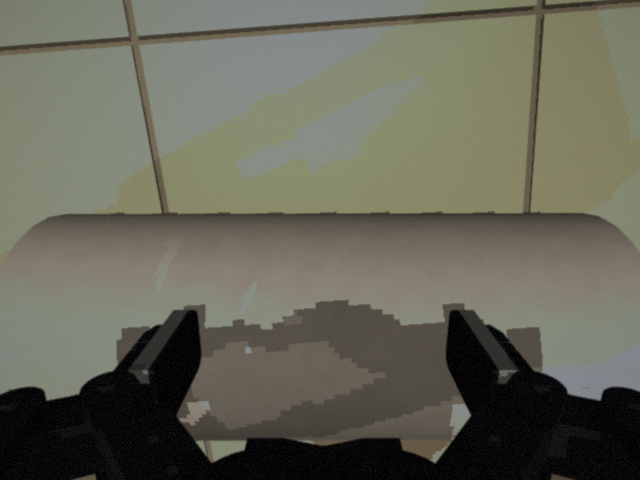

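```bash
python3 -m creep '[[-0.003,0,0.002,0,0,0,1],[-0.01,0,0.002,0,0,0,1],[-0.02,0,0.002,0,0,-0.0005,1],[-0.034,0,0.002,0,0,-0.001,1],[-0.05,0,0.002,0,0,-0.0015,1],[-0.066,0,0.002,0,0,-0.002,1],[-0.08,0,0.002,0,0,-0.0025,1],[-0.09,0,0.002,0,0,-0.003,1],[-0.096,0,0.002,0,0,-0.003,1],[-0.096,0,0.002,0,0,-0.003,1]]'
python3 - <<'E'
from h import *
s=state();print(s["contact_force"],s["ee_pos"])
p=cam("scene");cv2.imwrite("pics/c11.png",cv2.resize(p["img"][200:350,310:480],None,fx=4,fy=4,interpolation=cv2.INTER_CUBIC))
cv2.imwrite("pics/w11.png",cam("wrist")["img"])
E
```

```text
clock: 13.7
ee_pos: [0.601, 0.2142, 0.0811]
tcp_rot: [[0.052, 0.999, 0.006], [0.999, -0.052, 0.003], [0.003, 0.006, -1.0]]
contact_force: [-4.9, -0.4, 10.4]
opening: 0.0855
[-4.89034105 -0.38110904 10.37043359] [0.60096697 0.21420586 0.0810524 ]
```

View pics/c11.png

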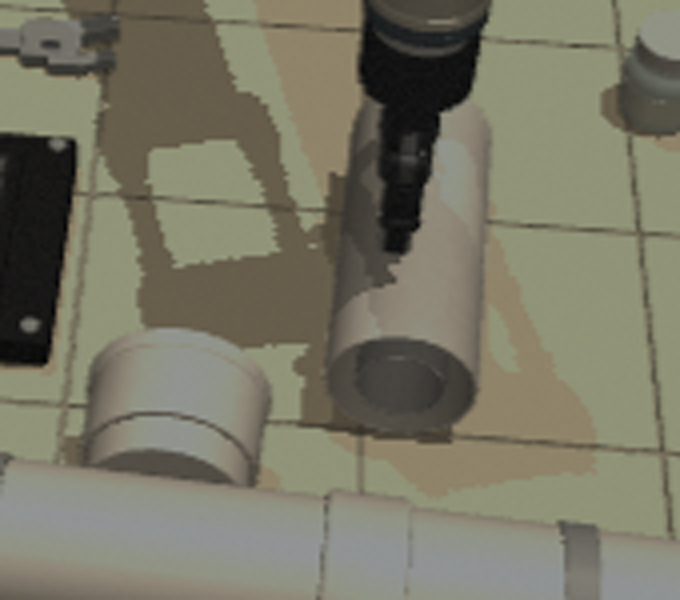

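View pics/w11.png

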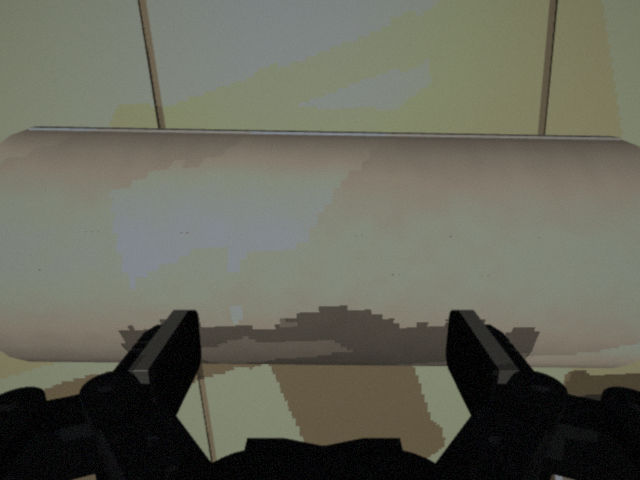

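```bash
python3 -m creep '[[0,0,-0.008,0,0,0,1],[0,0,-0.016,0,0,0,1],[0.01,0,-0.016,0,0,0.001,1],[0.025,0,-0.016,0,0,0.002,1],[0.042,0,-0.016,0,0,0.003,1],[0.048,0,-0.014,0,0,0.003,1],[0.048,0,-0.008,0,0,0.003,1],[0.048,0,-0.003,0,0,0.003,1],[0.048,0,0,0,0,0.003,1],[0.048,0,0.001,0,0,0.003,1]]'
python3 - <<'E'
from h import *
s=state();print(s["contact_force"],s["ee_pos"])
p=cam("scene");cv2.imwrite("pics/c12.png",p["img"])
cv2.imwrite("pics/w12.png",cam("wrist")["img"])
E
```

```text
clock: 14.8
ee_pos: [0.6027, 0.2504, 0.0804]
tcp_rot: [[0.071, 0.997, 0.006], [0.997, -0.071, 0.003], [0.003, 0.005, -1.0]]
contact_force: [-1.7, 0.6, 1.7]
opening: 0.0855
[-1.73244113  0.61616857  1.72557449] [0.60268752 0.2503789  0.08037658]
```

View pics/w12.png

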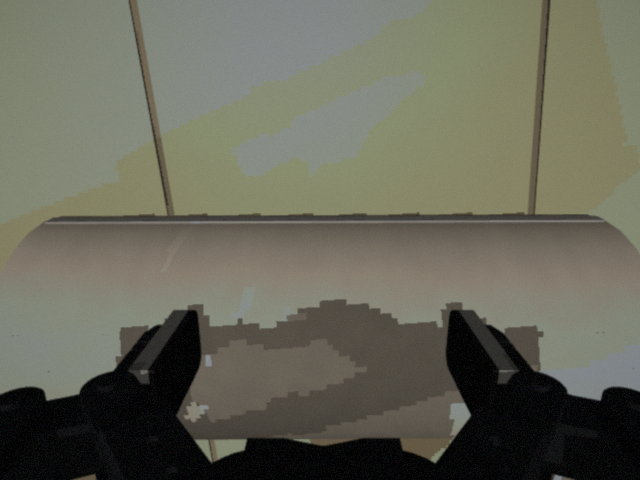

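```bash
python3 -m creep '[[-0.003,0,0.003,0,0,0,1],[-0.01,0,0.004,0,0,-0.001,1],[-0.02,0,0.004,0,0,-0.002,1],[-0.034,0,0.004,0,0,-0.003,1],[-0.05,0,0.004,0,0,-0.004,1],[-0.067,0,0.004,0,0,-0.005,1],[-0.083,0,0.004,0,0,-0.006,1],[-0.094,0,0.004,0,0,-0.007,1],[-0.1,0,0.003,0,0,-0.008,1],[-0.1,0,0.003,0,0,-0.008,1]]'; python3 -m creep '[[0,0,-0.008,0,0,0,1],[0,0,-0.016,0,0,0.001,1],[0.01,0,-0.016,0,0,0.003,1],[0.025,0,-0.016,0,0,0.005,1],[0.042,0,-0.016,0,0,0.007,1],[0.05,0,-0.014,0,0,0.008,1],[0.05,0,-0.008,0,0,0.008,1],[0.05,0,-0.003,0,0,0.008,1],[0.05,0,0,0,0,0.008,1],[0.05,0,0.001,0,0,0.008,1]]'
python3 - <<'E'
from h import *
s=state();print(s["contact_force"],s["ee_pos"])
cv2.imwrite("pics/w13.png",cam("wrist")["img"])
E
```

```text
clock: 15.9
ee_pos: [0.5983, 0.1747, 0.081]
tcp_rot: [[0.022, 1.0, 0.009], [1.0, -0.022, 0.003], [0.004, 0.009, -1.0]]
contact_force: [-3.6, -1.2, 9.3]
opening: 0.0856
clock: 16.9
ee_pos: [0.599, 0.2119, 0.0803]
tcp_rot: [[0.072, 0.997, 0.009], [0.997, -0.072, 0.004], [0.004, 0.008, -1.0]]
contact_force: [-2.5, 0.1, 2.3]
opening: 0.0855
[-2.51476272  0.0682365   2.27270327] [0.59895295 0.21190193 0.08031191]
```

View pics/w13.png

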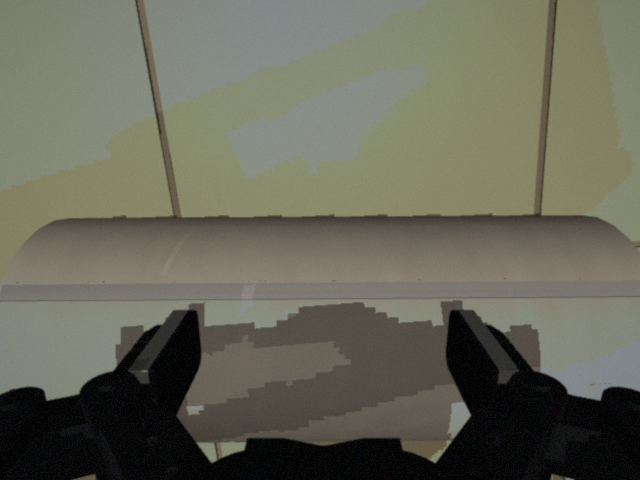

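```bash
python3 -m creep '[[-0.003,0,0.004,0,0,0,1],[-0.01,0,0.005,0,0,-0.002,1],[-0.02,0,0.005,0,0,-0.004,1],[-0.034,0,0.005,0,0,-0.006,1],[-0.05,0,0.005,0,0,-0.008,1],[-0.067,0,0.005,0,0,-0.009,1],[-0.083,0,0.005,0,0,-0.01,1],[-0.094,0,0.004,0,0,-0.011,1],[-0.1,0,0.003,0,0,-0.012,1],[-0.1,0,0.003,0,0,-0.012,1]]'; python3 -m creep '[[0,0,-0.008,0,0,0,1],[0,0,-0.016,0,0,0.002,1],[0.01,0,-0.016,0,0,0.005,1],[0.025,0,-0.016,0,0,0.008,1],[0.042,0,-0.016,0,0,0.01,1],[0.05,0,-0.014,0,0,0.011,1],[0.05,0,-0.008,0,0,0.011,1],[0.05,0,-0.003,0,0,0.011,1],[0.05,0,0,0,0,0.011,1],[0.05,0,0.001,0,0,0.011,1]]'
python3 - <<'E'
from h import *
s=state();print(s["contact_force"],s["ee_pos"])
cv2.imwrite("pics/w14.png",cam("wrist")["img"])
p=cam("scene");cv2.imwrite("pics/c14.png",cv2.resize(p["img"][200:350,270:440],None,fx=4,fy=4,interpolation=cv2.INTER_CUBIC))
E
```

```text
clock: 17.95
ee_pos: [0.5944, 0.136, 0.081]
tcp_rot: [[-0.002, 1.0, 0.012], [1.0, 0.002, 0.004], [0.004, 0.012, -1.0]]
contact_force: [-3.4, -0.5, 11.6]
opening: 0.0853
clock: 18.95
ee_pos: [0.5942, 0.1732, 0.0803]
tcp_rot: [[0.068, 0.998, 0.012], [0.998, -0.068, 0.004], [0.004, 0.012, -1.0]]
contact_force: [-0.9, 0.9, 1.9]
opening: 0.085
[-0.86243368  0.94016037  1.88899038] [0.59420556 0.17317261 0.08026383]
```

View pics/w14.png

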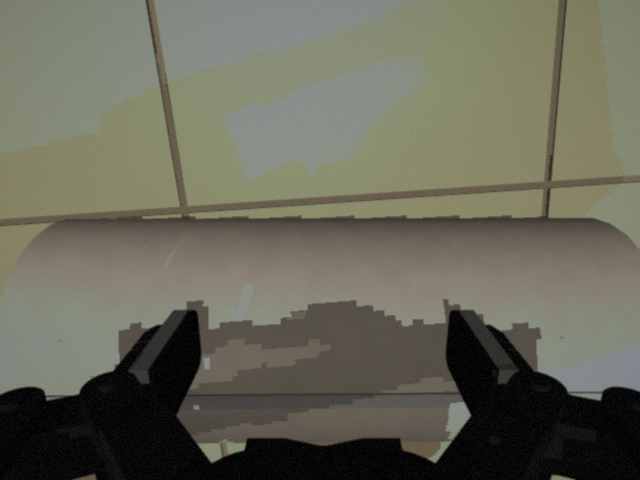

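View pics/c14.png

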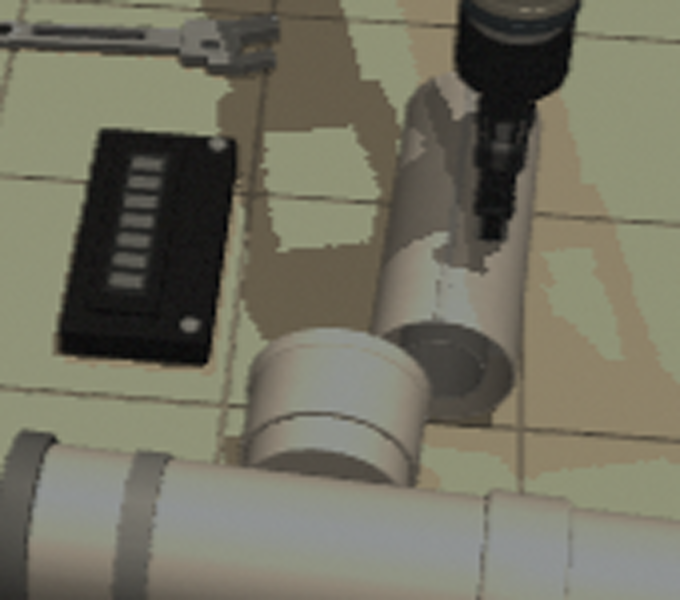

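```bash
python3 -m creep '[[-0.003,0,0.006,0,0,-0.002,1],[-0.01,0,0.007,0,0,-0.005,1],[-0.02,0,0.008,0,0,-0.007,1],[-0.034,0,0.008,0,0,-0.009,1],[-0.05,0,0.008,0,0,-0.011,1],[-0.067,0,0.008,0,0,-0.013,1],[-0.083,0,0.007,0,0,-0.014,1],[-0.094,0,0.006,0,0,-0.015,1],[-0.1,0,0.004,0,0,-0.016,1],[-0.1,0,0.003,0,0,-0.016,1]]'; python3 -m creep '[[0,0,-0.015,0,0,0,1],[0,0,-0.045,0,0,0.002,1],[0.02,0,-0.09,0,0,0.005,1],[0.05,0,-0.14,0,0,0.008,1],[0.08,0,-0.19,0,0,0.01,1],[0.1,0,-0.24,0,0,0.012,1],[0.12,0,-0.28,0,0,0.012,1],[0.12,0,-0.3,0,0,0.012,1],[0.12,0,-0.3,0,0,0.012,1],[0.12,0,-0.3,0,0,0.012,1]]'
python3 - <<'E'
from h import *
s=state();print(s["contact_force"],s["ee_pos"])
p=cam("wrist");cv2.imwrite("pics/w15.png",p["img"]);np.save("w15.npy",p["T"])
E
```

```text
clock: 20.05
ee_pos: [0.5904, 0.0974, 0.0812]
tcp_rot: [[-0.032, 0.999, 0.017], [0.999, 0.032, 0.003], [0.003, 0.017, -1.0]]
contact_force: [-1.4, -0.4, 8.7]
opening: 0.0855
clock: 21.05
ee_pos: [0.5838, 0.1864, 0.306]
tcp_rot: [[0.043, 0.999, 0.017], [0.999, -0.043, 0.003], [0.004, 0.017, -1.0]]
contact_force: [0.0, -1.3, -0.4]
opening: 0.0853
[ 0.00187008 -1.31756682 -0.36702274] [0.58384983 0.18635811 0.30597319]
```

View pics/w15.png

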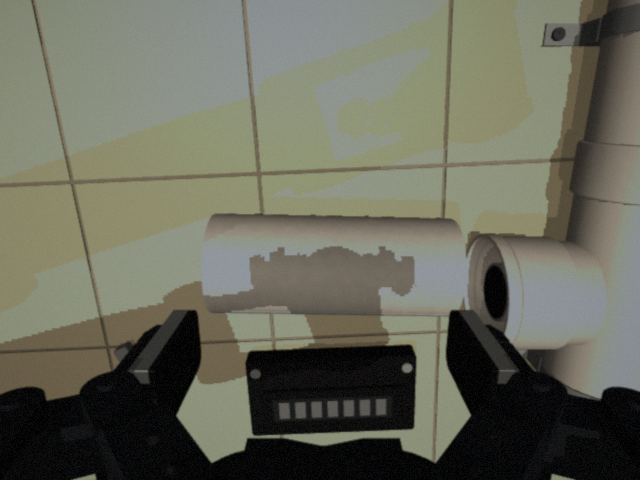

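Run:
```python
import cv2
im=cv2.imread("pics/w15.png")
cv2.imwrite("pics/w15a.png",cv2.resize(im[200:330,195:395],None,fx=4,fy=4,interpolation=cv2.INTER_CUBIC))
cv2.imwrite("pics/w15b.png",cv2.resize(im[200:350,390:590],None,fx=4,fy=4,interpolation=cv2.INTER_CUBIC))
```

```text
(no output)
```

View pics/w15a.png

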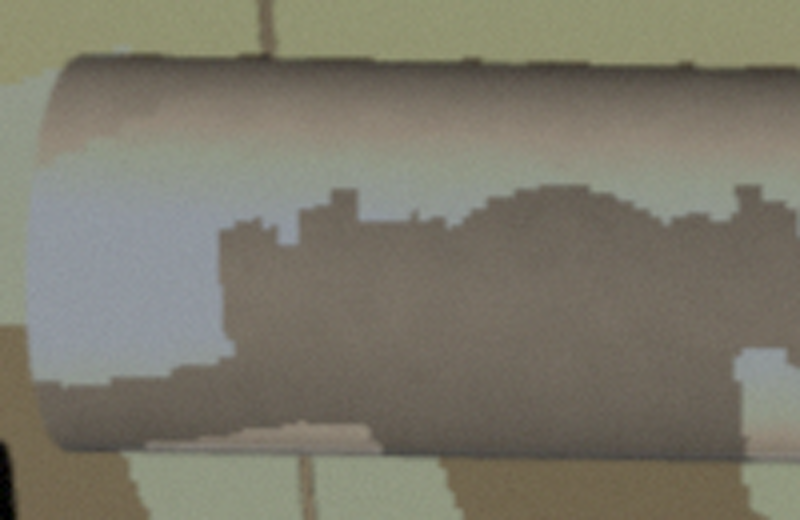

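View pics/w15b.png

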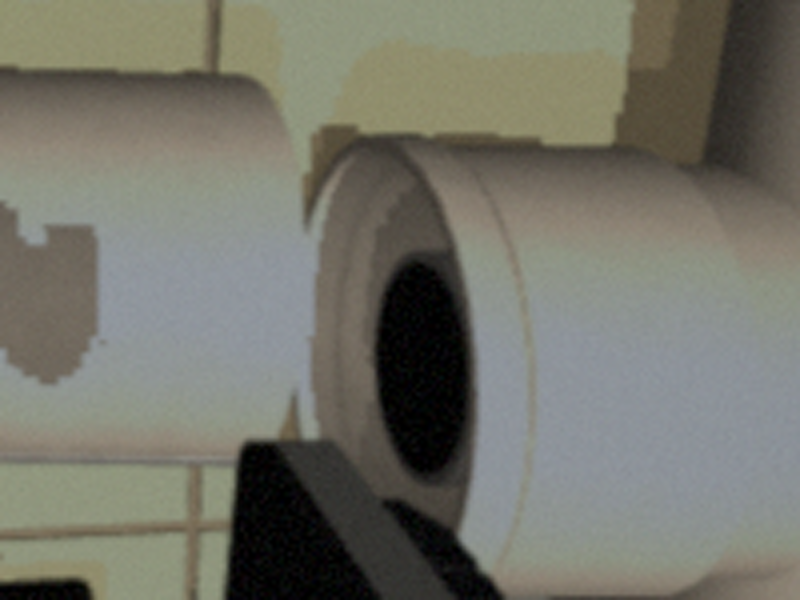

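Run:
```python
from meas import *
w=cam("wrist")
P=np.r_[np.array([(80,56),(400,61),(780,68),(65,449),(400,456),(780,461),(28,280),(38,170),(36,400)])/4+[195,200],
 np.array([(100,71),(200,461),(303,240),(288,135),(305,290)])/4+[390,200]]-.4
s=least_squares(lambda q:res(proj(w,pipe_pts(q)),P),[.6,.117,-.06],diff_step=1e-4,x_scale=.1)
q=s.x;print("pipe",q,np.degrees(q[2]),np.round(s.fun,1))
R=np.array([(372,138),(335,168),(312,218),(300,390),(313,435)])/4+[390,200]-.4
s=least_squares(lambda v:res(proj(w,circ(v[0],v[1],.06,.06,-.0525)),R),[.7475,.0787],diff_step=1e-4,x_scale=.1);m=s.x
print("mouth",m,np.round(s.fun,1))
a=np.radians(-3.0);X=np.array([np.cos(a),np.sin(a)]);Y=np.array([-X[1],X[0]])
e=q[:2]+.12*np.array([np.cos(q[2]),np.sin(q[2])])
for mm in(m,np.array([.7474,.0787])):print("end in socket frame",(e-mm)@X,(e-mm)@Y)
o=w["img"].copy()
for u in np.r_[proj(w,pipe_pts(q)),proj(w,circ(*m,.06,.06,-.0525))]:cv2.circle(o,tuple(int(round(v)) for v in u),1,(0,0,255),-1)
cv2.imwrite("pics/w15c.png",o)
```

```text
pipe [ 0.59351754  0.11110266 -0.0651921 ] -3.7352324696970425 [0.4 0.2 0.2 1.  0.4 0.4 1.4 2.  0.6 0.5 1.1 1.7 1.2 1.3]
mouth [0.74802644 0.0780743 ] [ 0.7 -0.4 -1.  -0.4  1.5]
end in socket frame -0.03603559803311456 0.02335689602636409
end in socket frame -0.035377270415606746 0.022764838779698624
```

View pics/w15c.png

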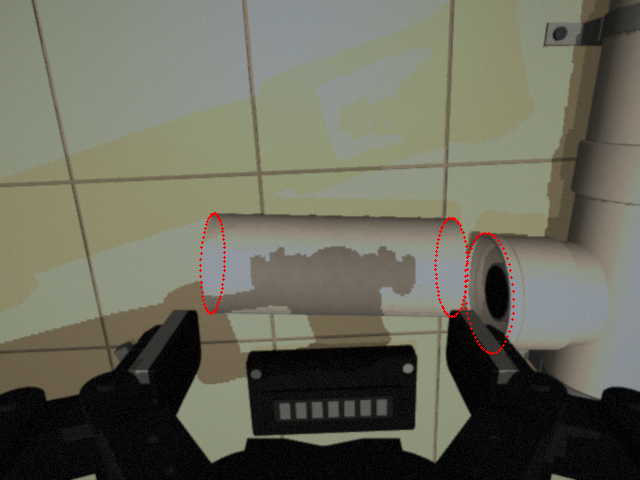

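```bash
python3 -m creep '[[-0.01,0.001,0.02,0.0005,0,0.0005,1],[-0.03,0.003,0.07,0.001,0,0.001,1],[-0.05,0.006,0.12,0.0015,0,0.002,1],[-0.07,0.009,0.17,0.002,0,0.003,1],[-0.084,0.012,0.21,0.0027,0,0.0035,1],[-0.0844,0.012,0.24,0.0027,0,0.0035,1],[-0.0844,0.012,0.265,0.0027,0,0.0035,1],[-0.0844,0.012,0.283,0.0027,0,0.0035,1],[-0.0844,0.012,0.292,0.0027,0,0.0035,1],[-0.0844,0.012,0.295,0.0027,0,0.0035,1]]'
python3 - <<'E'
from h import *
s=state();print(s["contact_force"],s["ee_pos"],s["tcp_rot"][2])
cv2.imwrite("pics/w16.png",cam("wrist")["img"])
E
```

```text
clock: 22.15
ee_pos: [0.5924, 0.1229, 0.0823]
tcp_rot: [[0.066, 0.998, -0.004], [0.998, -0.066, 0.003], [0.003, -0.005, -1.0]]
contact_force: [0.5, -0.3, 1.1]
opening: 0.0853
[ 0.45328053 -0.2659286   1.09911636] [0.59240084 0.12291612 0.08226837] [ 0.00308643 -0.00457366 -0.99998478]
```

View pics/w16.png

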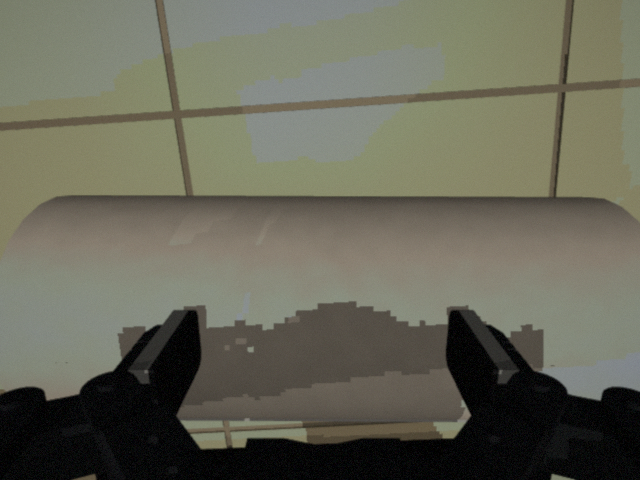

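```bash
python3 -m creep '[[0,0,0.004,0,0,0,1],[-0.003,0,0.006,0,0,0,1],[-0.009,0,0.007,0,0,-0.002,1],[-0.018,0,0.007,0,0,-0.004,1],[-0.03,0,0.007,0,0,-0.006,1],[-0.042,0,0.007,0,0,-0.008,1],[-0.052,0,0.006,0,0,-0.009,1],[-0.059,0,0.006,0,0,-0.009,1],[-0.0615,0,0.006,0,0,-0.009,1],[-0.0615,0,0.005,0,0,-0.009,1]]'; python3 -m creep '[[0,0,-0.008,0,0,0,1],[0,0,-0.03,0,0,0.002,1],[0.02,0,-0.08,0,0,0.003,1],[0.06,-0.01,-0.13,0,0,0.004,1],[0.1,-0.02,-0.18,0,0,0.004,1],[0.14,-0.03,-0.23,0,0,0.004,1],[0.16,-0.035,-0.27,0,0,0.004,1],[0.17,-0.035,-0.3,0,0,0.004,1],[0.17,-0.035,-0.3,0,0,0.004,1],[0.17,-0.035,-0.3,0,0,0.004,1]]'
python3 - <<'E'
from h import *
s=state();print(s["contact_force"],s["ee_pos"])
w=cam("wrist");im=w["img"];cv2.imwrite("pics/w17.png",im)
p=cam("scene");cv2.imwrite("pics/c17.png",cv2.resize(p["img"][200:350,270:440],None,fx=4,fy=4,interpolation=cv2.INTER_CUBIC))
E
```

```text
clock: 23.2
ee_pos: [0.5909, 0.0769, 0.0819]
tcp_rot: [[0.009, 1.0, 0.001], [1.0, -0.009, 0.004], [0.004, 0.001, -1.0]]
contact_force: [-0.5, -0.6, 3.4]
opening: 0.0854
clock: 24.2
ee_pos: [0.5657, 0.2038, 0.3081]
tcp_rot: [[0.034, 0.999, 0.003], [0.999, -0.034, 0.004], [0.004, 0.003, -1.0]]
contact_force: [-0.2, 0.1, -0.8]
opening: 0.0855
[-0.23818537  0.06696375 -0.82448115] [0.56572501 0.20380742 0.30814619]
```

View pics/w17.png

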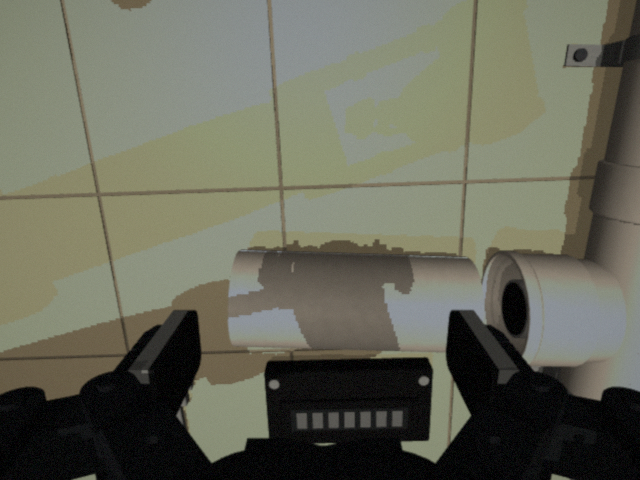

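View pics/c17.png

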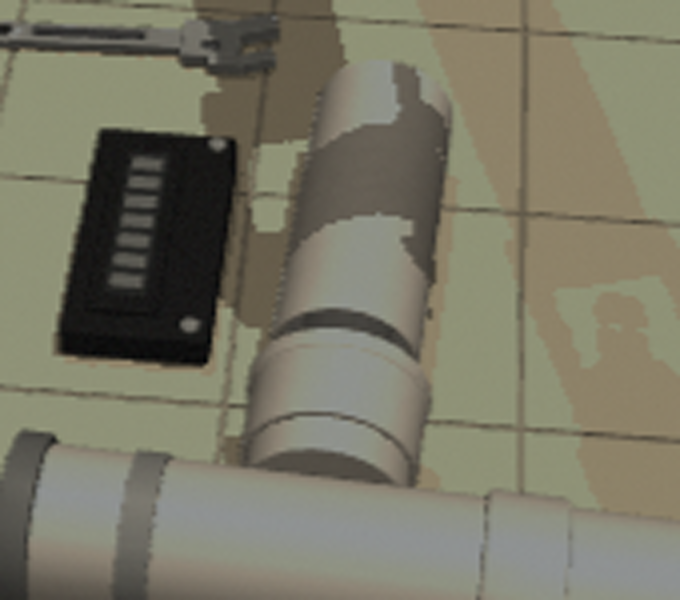

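```bash
python3 -m creep '[[0.01,0.02,-0.01,0,0,0,1],[0.02,0.05,-0.03,0,0,0,1],[0.027,0.08,-0.05,0,0,0,1],[0.03,0.1,-0.053,0,0,0,1],[0.03,0.1,-0.053,0,0,0,1],[0.03,0.1,-0.053,0,0,0,1],[0.03,0.1,-0.053,0,0,0,1],[0.03,0.1,-0.053,0,0,0,1],[0.03,0.1,-0.053,0,0,0,1],[0.03,0.1,-0.053,0,0,0,1]]'
python3 - <<'E'
from h import *
w=cam("wrist");im=w["img"];cv2.imwrite("pics/w18.png",im)
cv2.imwrite("pics/w18a.png",cv2.resize(im[225:365,130:325],None,fx=4,fy=4,interpolation=cv2.INTER_CUBIC))
cv2.imwrite("pics/w18b.png",cv2.resize(im[225:365,325:520],None,fx=4,fy=4,interpolation=cv2.INTER_CUBIC))
E
```

```text
clock: 25.3
ee_pos: [0.6408, 0.2229, 0.346]
tcp_rot: [[0.035, 0.999, -0.001], [0.999, -0.035, 0.003], [0.003, -0.001, -1.0]]
contact_force: [0.8, 1.1, 0.2]
opening: 0.0855
```

View pics/w18.png

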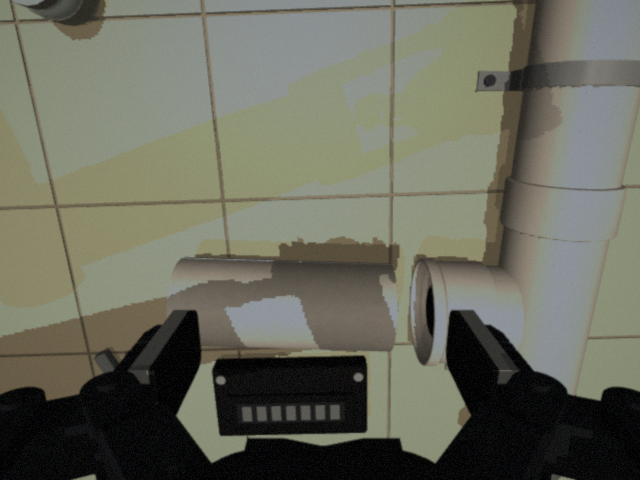

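View pics/w18a.png

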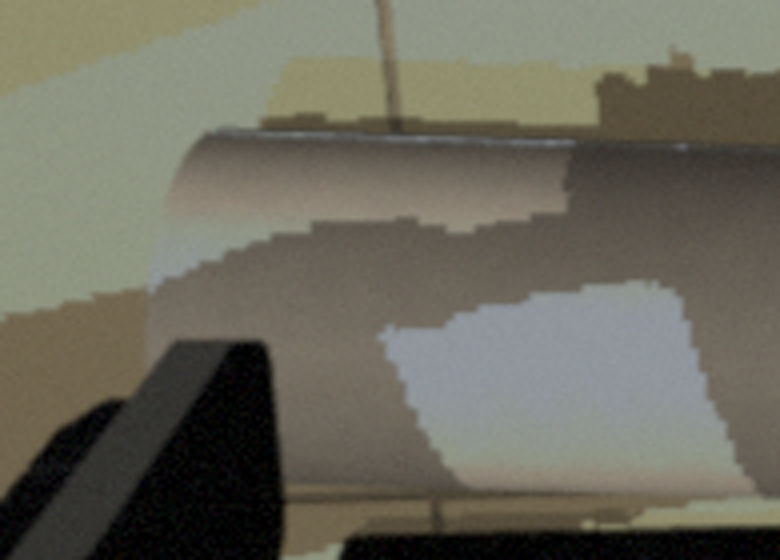

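View pics/w18b.png

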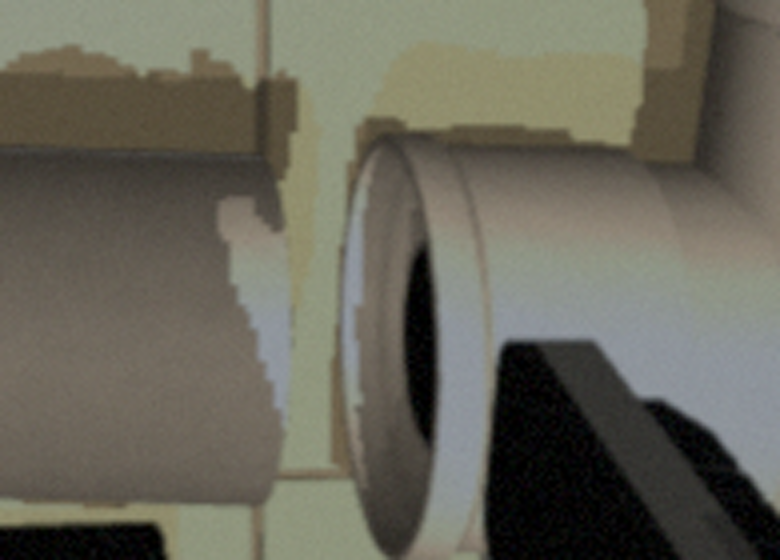

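```bash
cat > m2.py <<'E'
from meas import *
def go(w,P,R,q0):
    w["R"]=0
    s=least_squares(lambda q:res(proj(w,pipe_pts(q)),P),q0,diff_step=1e-4,x_scale=.1);q=s.x
    print("pipe",q,np.degrees(q[2]),np.round(s.fun,1))
    a=np.radians(-3.0);X=np.array([np.cos(a),np.sin(a)]);Y=np.array([-X[1],X[0]])
    s=least_squares(lambda v:res(proj(w,circ(v[0],v[1],.06,.06,a)),R),[.7475,.0787],diff_step=1e-4,x_scale=.1);m=s.x
    print("mouth",m,np.round(s.fun,1))
    d=np.array([np.cos(q[2]),np.sin(q[2])])
    for mm in(m,np.array([.7474,.0787])):
        for k in(.12,-.12):print("end" if k>0 else "rear",(q[:2]+k*d-mm)@X,(q[:2]+k*d-mm)@Y)
E
python3 - <<'E'
from m2 import *
w=cam("wrist")
P=np.r_[np.array([(215,131),(400,137),(760,148),(290,484),(440,488),(740,494),(148,320),(165,210)])/4+[130,225],
np.array([(60,149),(240,154),(60,500),(240,502),(292,320),(288,240),(283,420)])/4+[325,225]]-.4
R=np.array([(390,137),(400,558),(341,340),(350,230),(346,270),(345,410),(358,480),(375,530)])/4+[325,225]-.4
go(w,P,R,[.59,.085,-.06])
E
```

```text
pipe [ 0.59300503  0.08712583 -0.0628383 ] -3.6003693815086537 [0.2 0.4 0.7 0.5 0.5 0.9 1.  0.8 0.4 0.4 0.1 0.7 0.2 0.2 1.4]
mouth [0.74759676 0.07818951] [ 1.6  1.4 -0.7  0.2  0.1 -0.6  0.   0.7]
end -0.03485414481960069 -0.0004240229704554944
rear -0.2748409692597464 0.0020907523941991954
end -0.0346309411567991 -0.0009235147870636555
rear -0.27461776559694473 0.0015912605775910333
```

Run:
```python
from rig import *
import cv2
p=read_camera("scene");a=cv2.imread("pics/scene0.png")
cv2.imwrite("pics/fin.png",p["img"]);print(state()["contact_force"],abs(state()["qd"]).max())
for l in("spanner","fuse_cover","paste_jar","screwdriver","spray_can","valve_head","bleed_keys"):print(l,[d["at"] for d in look_for(l,p)][:1])
print(finish_job())
```

```text
[ 0.11961091  0.47928426 -0.87775275] 0.002644932581227545
spanner [[211.8, 313.4]]
fuse_cover [[259.7, 306.3]]
paste_jar [[235.1, 160.2]]
screwdriver [[254.3, 494.8]]
spray_can [[234.4, 158.8]]
valve_head [[275.4, 189.0]]
bleed_keys [[221.5, 180.3]]
the job is handed in; nothing more can be done
None
```

View pics/fin.png

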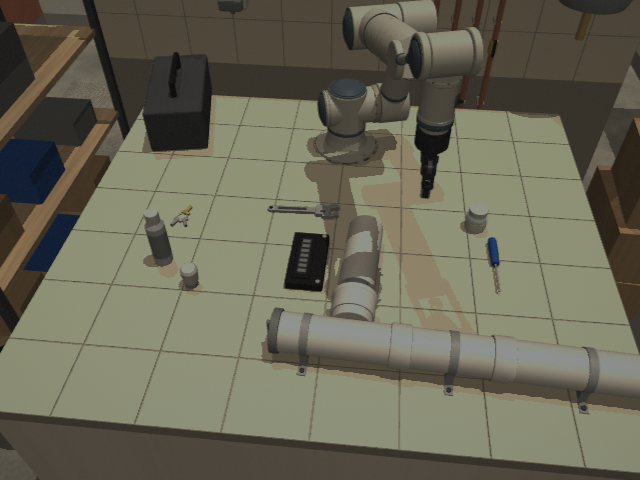

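I rolled the pipe across the tiles to the socket in five fingertip strokes on its top, lifted clear of it, and handed the job in at about 25 s of the 64 s allowed.

**Position:** in the last wrist picture the pipe's end is within 1 mm of the socket's axis and about 35 mm short of the mouth. The calibration is only good to about 2 mm.

**Angle:** the pipe is about 0.6° off parallel to the socket. I tried to take that out by twisting the fingers during the strokes. It went from about 1° to 0.6°, so a small error remains.

**Contact:** the highest contact force I read was about 12 N. The contact height didn't match the stated fingertip length, so I found it by lowering in small steps until I felt contact.

**Other things on the ledge:** all of them are in the same places in the scene picture as at the start. The network's detection of the paste jar landed on the spray can in that picture, so I judged the jar by eye. It shows at its original spot.

I did not compare two later pictures specifically to confirm the pipe was at rest. It looked settled in the views taken after the last stroke.

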